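# Shut the gas cock and set the gas selector

### The job

Shut the bench gas cock by pushing its lever round until it lies fully crosswise to its pipe. Only then push the selector's pointer arm round, gently, until it points straight at the outlet with the broad drum-shaped filter. Leave the cock shut and the vials, jars and other loose things where they stand.

Things in the scene. Friction and masses are not known exactly. Their poses are not given: they have to be found in the camera images.
- cock (a joint): Lever of the gas cock, rad. 0 = along the pipe (open), 1.571 = crosswise to the pipe (shut), stop at 1.60. It grows as the lever turns CLOCKWISE seen from above. It starts open or nearly so (0 to 0.3). Stiff (friction about 0.12 N m): it stays where it is left.
- cock_pivot (a point): Point on the vertical axis of the cock's lever, at the lever's mid-height, 68 mm above the bench. The cock is a brass block 50 x 44 x 46 mm (its top 50 mm above the bench) on a straight level copper pipe 22 mm thick and 240 mm long, its axis 22 mm up. Its boss round the axis is 28 mm across, top 78 mm above the bench.
- cock_tip (a point): Middle of the free end of the cock's lever, 85 mm from its axis. The lever is a level steel bar 14 mm wide and 16 mm thick (60 to 76 mm above the bench), in one direction only from the axis. Beyond 25 mm from the axis there is free space beneath and beside it down to the pipe (top 33 mm up).
- selector (a joint): Pointer arm of the gas selector, rad. It grows as the arm turns ANTICLOCKWISE seen from above; stops at -2.25 and 2.25; starts within 0.35 of 0. The outlets stand at about -1.92, -0.87, 0.87 and 1.92, which is which varies. Stiff (friction about 0.12 N m): it stays where it is left. Never turn it through the stops: the way from the start to each outlet that passes through less than half a turn is free.
- selector_hub (a point): Point on the vertical axis of the pointer arm, at the arm's mid-height, 68 mm above the bench. The selector is a fixed round grey plate 300 mm across and 20 mm thick, with a central steel column 44 mm across whose top is 57 mm up; the arm's boss on it is 36 mm across, top 82 mm above the bench.
- selector_tip (a point): The pointed free end of the selector's arm, 92 mm from the hub axis, at the arm's mid-height. The arm is a level dark steel bar 14 mm wide and 16 mm thick (60 to 76 mm above the bench), in one direction only from the hub; free space below it down to the plate (20 mm up).
- selector_aim (a point): A point in the air straight ahead of the arm's pointed end, 120 mm from the hub axis: where the arm points on the circle of the outlets.
- filter_outlet: Outlet with the broad drum-shaped filter: brass, fixed upright on the grey plate, 120 mm from the hub; origin at its foot, on the plate's top (20 mm above the bench). A drum 44 mm across, 40 to 74 mm above the bench, on a thin stem, top 78 mm above the bench. The one to point at.
- barb_outlet: Outlet with a slim ribbed hose nozzle, up to 16 mm across (foot 24 mm), top 77 mm above the bench: brass, fixed upright on the grey plate, 120 mm from the hub; origin at its foot, on the plate's top (20 mm above the bench). 
- ball_outlet: Outlet with a ball 24 mm across on a thin stem, top 75 mm above the bench: brass, fixed upright on the grey plate, 120 mm from the hub; origin at its foot, on the plate's top (20 mm above the bench). 
- wing_outlet: Outlet with a flat wing 32 x 6 mm on a thin stem, top 72 mm above the bench: brass, fixed upright on the grey plate, 120 mm from the hub; origin at its foot, on the plate's top (20 mm above the bench). 
- vial_a: Glass vial with white cap, 22 mm across, 45 mm tall, standing on the selector's plate between two outlets, 130 mm from the hub. Loose; not part of the job, leave it where it is. Origin under its centre.
- vial_b: Glass vial like vial_a, on the other side of the plate. Loose; not part of the job, leave it where it is. Origin under its centre.
- jar_a: White jar, 32 mm across, 40 mm tall, on the bench beside the cock. Loose; not part of the job, leave it where it is. Origin under its centre.
- jar_b: Amber jar, 26 mm across, 50 mm tall, on the bench beside the cock. Loose; not part of the job, leave it where it is. Origin under its centre.
- beaker: Small glass beaker, 50 mm across, 50 mm tall, near the robot. Loose; not part of the job, leave it where it is. Origin under its centre.
- reagent: Amber bottle, 60 mm across, 110 mm tall, at the back. Loose; not part of the job, leave it where it is. Origin under its centre.

How it is judged (in metres and radians):
On the way, in this order (a step that is already met when the one before it is completed fails the run):
1. the cock's lever lies crosswise to its pipe (shut) (value of joint cock above 1.4 rad), for 0.2 s.
2. with the cock shut, the selector's arm points at the drum filter's outlet (value of joint cock above 1.4 rad and horizontal distance between selector_aim and filter_outlet below 0.02 m), for 0.2 s.
At the end, for the whole second after the job is handed in: The cock's lever is within 10 degrees of crosswise (joint above 1.40 rad), the selector's arm points at the drum filter's outlet (the aim point, 120 mm out, within 20 mm of the outlet's axis, about 9 degrees either way), both are at rest, and every loose thing stands upright (all of step 2 and velocity of joint selector between -0.05 and 0.05 rad/s and velocity of joint cock between -0.05 and 0.05 rad/s and angle between each of vial_a, vial_b, jar_a, jar_b, beaker, reagent's own z axis and vertical below 0.2 rad); the robot touches nothing.
It fails at once if the selector's arm is swung (its tip moved more than 20 mm) while the cock is open (value of joint cock below 1.3 rad and distance of selector_tip from where it was at the start of the episode above 0.02 m).
It fails at once if the selector's arm or the cock's lever is pushed harder than 40 N (contact force between the fingers and selector above 40 N or contact force between the fingers and cock above 40 N).
It fails at once if a loose thing is shifted by more than 20 mm, lifted or knocked over (distance of any of vial_a, vial_b, jar_a, jar_b, beaker, reagent from where it was at the start of the episode above 0.02 m or not (angle between vial_a's own z axis and vertical below 0.2 rad) or not (angle between vial_b's own z axis and vertical below 0.2 rad) or not (angle between jar_a's own z axis and vertical below 0.2 rad) or not (angle between jar_b's own z axis and vertical below 0.2 rad) or not (angle between beaker's own z axis and vertical below 0.2 rad) or not (angle between reagent's own z axis and vertical below 0.2 rad)).
It also fails if it takes over 58 s, if anything falls off the work surface, if the arm or the gripper's body presses on something with over 40 N, if the wrist force passes 120 N, or if a joint passes its speed limit or range.

### The arm

A 6-joint arm with a two-finger parallel gripper is mounted at the origin on the work surface. World frame = base frame: x ahead of the robot, y to its left, z up, the work surface at z = 0. Lengths are in m, angles in degrees, forces in N, time in s.
With the tool pointing down it reaches from about 0.25 to 0.725 m from the base axis. Payload 9.7 kg.
Tool frame: the origin (TCP) lies on the centre line of the jaws, within the pads' length; the fingertips stand 19 mm ahead of it and the grasp point (between the pads) is the TCP (bot.tcp_to_tips is the z of the fingertips in the tool frame, in m); z points along the fingers, y is the line along which they close (so a half turn about z gives the same grasp; the last joint's range is limited). The gripper opens to 85 mm and grips with 20 to 120 N. Pads are 22 mm wide; open, the fingers measure 114 mm over their backs; the gripper's body (76 mm by 85 mm) begins 54 mm behind the grasp point. The pads swing forward as they close: fully open they stand 13 mm farther back than shut.
Start: joints at [-67.609, 4.979, 10.078, 95.1, 0, 90], TCP at [0.21, -0.509, 0.25] pointing down, gripper open.
Joint ranges: [-179.16, 179.16], [-48.56, 103.87], [-65.8, 70.77], [-126.05, 130.52], [-82.76, 87.17], [-180, 180]. Speed limits (degrees/s): [127.2, 127.2, 147.25, 180, 180, 180].

### API

Orientations are given as [roll, pitch, yaw] about the fixed x, y, z axes, in that order (R = Rz(yaw) Ry(pitch) Rx(roll)).
In Python, from workcell import bot gives the robot as it stands. The module is installed in compiled form; this text tells all that it offers.
- The arm moves only by the tool play_rows, never from a script. Its argument "increments" is a list of rows, each an object with "slide": the shift along the tool's x, y, z in mm, a list of three; "angular": the turn, a rotation vector about the tool's x, y, z in degrees, a list of three; "claw": the opening, from -1 (shut) to 1 (fully open). In form: [{"slide": [x, y, z], "angular": [rx, ry, rz], "claw": claw}, ...]. A call has 1 to 8 rows; each row shifts and turns the commanded pose from where the row before left it, along the tool's axes as they then stand; what a row does not reach is not made up. A row lasts 1/10 s, in which the tool goes at most 50 mm and 8.59 degrees, less where a joint would pass 70% of its speed; a pose out of reach is approached as far as the arm can. A call is refused whole if a number of a shift passes 50 or a number of a turn 8.59, either way. A call with a gripper value outside its range is refused whole. The fingers move at their own pace and stop on an object; "squeeze" is the grip in N (left out, the last holds). Time passes only in rows, so rows that do not move let the fingers close. It gives the time, the measured TCP pose, the force, the opening and the grip force at its end, in the units of the state.
- bot.get_obs(): the state, without advancing time (a new reading comes with each control period).
- bot.camera(name): name is "side" or "top"; returns the picture (400x640x3 uint8, red, green, blue); there is no depth.
- bot.camera_info(name): a dict with "fovy" (degrees; the focal length in pixels is half the picture's height over the tangent of half this angle, whatever the lens; pixels are square), "cx", "cy" (the principal point, pixels), "R" (3x3) and "t" (3): a world point X has camera coordinates R X + t. Camera axes: x right, y down, z forward; pixel columns grow to the right and rows downward; lengths in m; the calibration is good to about 2 mm. A picture is of the moment at which its call begins. camera_info takes no time and is no camera call.
- bot.job_done(): hands the job in; it is judged then, once.
The state is a dict: "time": time; "q": joint angles; "qd": joint speeds; "joint_efforts": joint torques, N m; "ee_pos": TCP position; "tcp_rot": TCP orientation; "wrist_force": force on the tool from outside, world axes, zero at the start; "torque": the same for the moment, N m; "opening": finger opening in m; "grasp_force": force on a finger pad.
Only numpy, scipy, OpenCV 4.12 (cv2) and the standard library are available. Lean on these libraries where they do the work, as an engineer would, in place of code of your own. Each camera call takes 0.05 s, during which the arm holds its last target. There are 200 camera calls.

## Working session

There is one attempt and no reset: what is moved stays moved. The work goes in short steps, Python scripts to look and compute and a tool call to move; the robot and the scene stay as the last step left them, time stands still between calls to the robot, and variables do not carry over. Pictures are saved under pics/ and viewed, at most 10 in all, crops included, and the job is handed in when it is done.

Besides the shell and the picture viewer there is one more tool, called as name(argument=value, ...), one argument or row to a line, values as JSON. play_rows: Moves the arm, as the interface text tells. Its arguments: {"type":"object","properties":{"increments":{"type":"array"},"squeeze":{"type":"number"}},"required":["increments"]}

```bash
mkdir -p pics; python3 - <<'E'
from workcell import bot
import cv2
for n in("top","side"):
    cv2.imwrite(f"pics/{n}0.png",bot.camera(n)[:,:,::-1]); print(n,bot.camera_info(n))
print(bot.get_obs())
E
```

```text
top {'fovy': 56.70584162704692, 'cx': 322.79213242432854, 'cy': 206.2722306055817, 'R': array([[-0.02651143, -0.9996396 ,  0.00422124],
       [-0.98923075,  0.02562686, -0.14410342],
       [ 0.1439433 , -0.00799616, -0.98955363]]), 't': array([0.01018277, 0.5735894 , 0.79227113])}
side {'fovy': 45.21063625447863, 'cx': 313.31362200472864, 'cy': 203.07496967613736, 'R': array([[ 0.99682548, -0.07893075,  0.01043502],
       [-0.0297109 , -0.49037342, -0.87100584],
       [ 0.0738662 ,  0.86793078, -0.49116183]]), 't': array([-0.56076153,  0.0904658 ,  0.97609567])}
{'time': 0.1, 'q': array([-6.76089093e+01,  5.00792218e+00,  1.00410308e+01,  9.50995104e+01,
       -7.16412877e-04,  8.99995339e+01]), 'qd': array([ 0.02344316, -0.14567313,  0.13635149,  0.00288776, -0.01607899,
        0.10968086]), 'joint_efforts': array([-8.16924021e-04, -5.21562767e+01,  4.65651512e+01,  1.59799063e-02,
        4.72796842e-07,  5.27387755e-06]), 'ee_pos': array([ 0.20944141, -0.50837604,  0.24967245]), 'tcp_rot': array([-1.79933598e+02,  7.15872172e-04,  2.23915577e+01]), 'wrist_force': array([-0.61645102,  0.4779205 , -0.51595654]), 'torque': array([-0.04784618, -0.00183357, -0.06268021]), 'grasp_force': 0.0, 'opening': 0.08542455161629581}
```

View pics/top0.png

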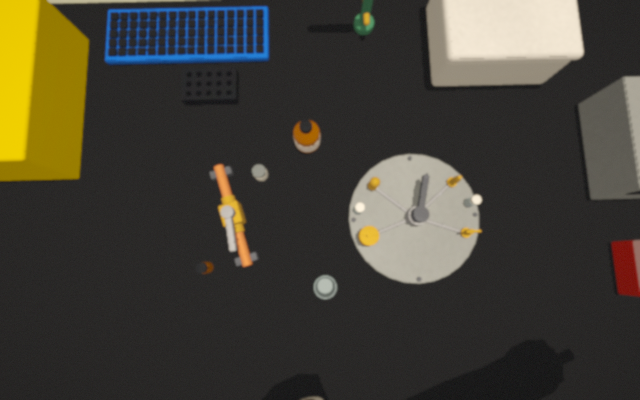

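View pics/side0.png

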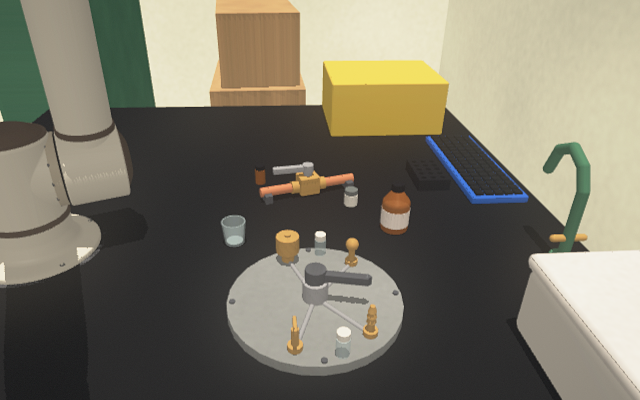

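The top view shows the cock at (231,212), its lever pointing down to about (233,248), and the jars at (260,172) and (205,267). The selector hub is at (420,215) with its arm pointing up to (425,178). The drum filter is at (369,236), the ball at (374,184), and the vials at (359,208) and (477,200). Next I'll enlarge both areas.

```bash
cat > h.py <<'E'
import numpy as np
from workcell import bot
def ray(name,u,v,z):
    c=bot.camera_info(name); f=200/np.tan(np.radians(c["fovy"]/2))
    d=c["R"].T@np.array([(u-c["cx"])/f,(v-c["cy"])/f,1]); o=-c["R"].T@c["t"]
    return (o+d*(z-o[2])/d[2])[:2]
E
python3 - <<'E'
import cv2,numpy as np
im=cv2.imread("pics/top0.png")
a=cv2.resize(im[150:280,185:285],None,fx=4,fy=4,interpolation=cv2.INTER_CUBIC)
b=cv2.resize(im[150:280,350:450],None,fx=4,fy=4,interpolation=cv2.INTER_CUBIC)
cv2.imwrite("pics/crop.png",np.hstack([a,b])[:,:800])
E
```

```text
(no output)
```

View pics/crop.png

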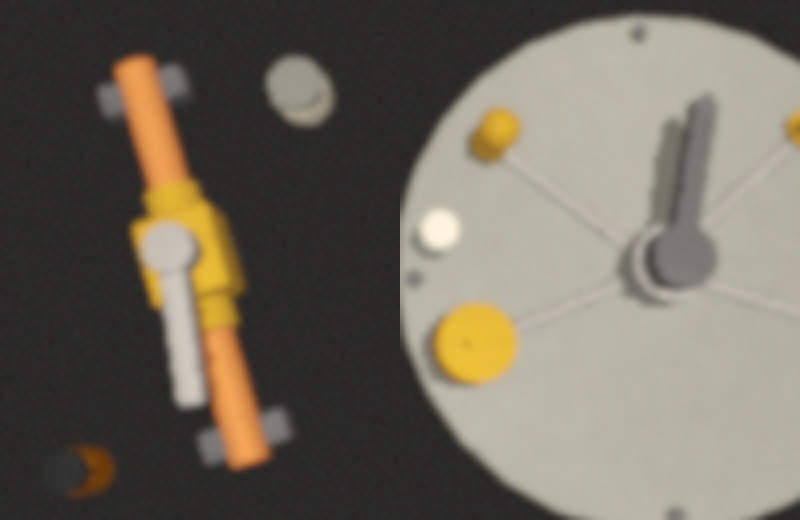

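The crop shows the cock boss at px (226.8,212), lever end (232.8,251.3), hub (421,214.5), arm tip (427,174), filter (369,236), ball (375,182) and near vial cap (360,207.5). The amber jar's cap is at (201,267.5).

```bash
python3 - <<'E'
from h import *
P={k:ray("top",*v) for k,v in dict(piv=(226.8,212,.078),ltip=(232.8,251.3,.076),hub=(421,214.5,.082),stip=(427,173.8,.076),filt=(369,235.8,.076),ball=(375,181.8,.065),vial=(360,207.5,.065),jarb=(201,267.5,.05),jara=(259,170.5,.04),p1=(218.8,165,.033),p2=(247,266,.033),beak=(325,287,.05),reag=(306,125,.11)).items()}
for k,v in P.items(): print(k,v.round(4))
def pol(a,b):
    d=b-a; print(np.hypot(*d).round(4),np.degrees(np.arctan2(d[1],d[0])).round(1))
pol(P["piv"],P["ltip"]);pol(P["p2"],P["p1"]);pol(P["hub"],P["stip"]);pol(P["hub"],P["filt"]);pol(P["hub"],P["ball"]);pol(P["hub"],P["vial"]);pol(P["piv"],P["jarb"])
E
```

```text
piv [0.5613 0.2014]
ltip [0.4773 0.1883]
hub [ 0.5446 -0.2136]
stip [ 0.6345 -0.2342]
filt [ 0.5025 -0.1014]
ball [ 0.6219 -0.1214]
vial [ 0.5654 -0.0859]
jarb [0.445  0.2631]
jara [0.6602 0.1386]
p1 [0.6773 0.2324]
p2 [0.4454 0.1668]
beak [ 0.3963 -0.0049]
reag [0.7396 0.0268]
0.085 -171.1
0.2411 15.8
0.0922 -12.9
0.1199 110.6
0.1204 50.1
0.1294 80.7
0.1317 152.0
```

play_rows(
  increments=[
    {"slide": [0,0,0],"angular": [0,0,7],"claw": -1},
    {"slide": [0,0,0],"angular": [0,0,7],"claw": -1},
    {"slide": [0,0,0],"angular": [0,0,0],"claw": -1},
    {"slide": [0,0,0],"angular": [0,0,0],"claw": -1},
  ],
  squeeze=20,
)

```text
time: 0.5
ee_pos: [0.2095, -0.5085, 0.25]
tcp_rot: [-180.0, 0.0, 8.6]
wrist_force: [-1.1, 0.9, -0.1]
opening: 0.028
grasp_force: 0.0
```

```bash
cat >> h.py <<'E'
def to(x,y,z=None):
    o=bot.get_obs(); p=o["ee_pos"]; w=np.radians(o["tcp_rot"][2]); dx,dy=x-p[0],y-p[1]
    print("t",round(o["time"],2),"pos",p.round(4),"rot",o["tcp_rot"].round(2),"q",o["q"].round(1),"F",o["wrist_force"].round(1),"open",round(o["opening"],4))
    print("slide mm",np.round(1e3*np.array([dx*np.cos(w)+dy*np.sin(w),dx*np.sin(w)-dy*np.cos(w),p[2]-(p[2] if z is None else z)]),1))
E
python3 -c "
from h import *
# cock approach: 60 mm out on the lever, 45 mm to its -y side
a=np.radians(-171.1); P=np.array([.5613,.2014])+.06*np.array([np.cos(a),np.sin(a)])+.045*np.array([np.sin(np.radians(8.9)),-np.cos(np.radians(8.9))]); print(P); to(*P,.14)"
```

```text
[0.50898438 0.14765918]
t 0.5 pos [ 0.2095 -0.5085  0.25  ] rot [-1.7997e+02  1.0000e-02  8.5900e+00] q [-67.6   5.   10.1  95.1   0.  103.8] F [-1.1  0.9 -0.1] open 0.028
slide mm [ 394.2 -604.   110. ]
```

play_rows(
  increments=[
    {"slide": [0,0,0],"angular": [0,0,-8.5],"claw": -1},
    {"slide": [0,0,0],"angular": [0,0,-8.5],"claw": -1},
    {"slide": [0,0,0],"angular": [0,0,-8.5],"claw": -1},
    {"slide": [0,0,0],"angular": [0,0,-8.5],"claw": -1},
    {"slide": [0,0,0],"angular": [0,0,-8.5],"claw": -1},
    {"slide": [0,0,0],"angular": [0,0,-8.5],"claw": -1},
    {"slide": [0,0,0],"angular": [0,0,-8.5],"claw": -1},
    {"slide": [0,0,0],"angular": [0,0,-8.5],"claw": -1},
  ],
)

```text
time: 1.3
ee_pos: [0.2095, -0.5085, 0.2502]
tcp_rot: [-180.0, -0.0, 76.9]
wrist_force: [-0.4, -0.1, -0.2]
opening: 0.0005
grasp_force: 0.0
```

play_rows(
  increments=[
    {"slide": [0,0,0],"angular": [0,0,-8.5],"claw": -1},
    {"slide": [0,0,0],"angular": [0,0,-8.5],"claw": -1},
    {"slide": [0,0,0],"angular": [0,0,-8.5],"claw": -1},
    {"slide": [0,0,0],"angular": [0,0,-8.5],"claw": -1},
    {"slide": [0,0,0],"angular": [0,0,-8.5],"claw": -1},
    {"slide": [0,0,0],"angular": [0,0,-8.5],"claw": -1},
    {"slide": [0,0,0],"angular": [0,0,-8.5],"claw": -1},
    {"slide": [0,0,0],"angular": [0,0,-8.5],"claw": -1},
  ],
)

```text
time: 2.1
ee_pos: [0.2095, -0.5085, 0.2502]
tcp_rot: [180.0, -0.0, 144.9]
wrist_force: [0.3, -0.4, 0.2]
opening: 0.0003
grasp_force: 0.0
```

play_rows(
  increments=[
    {"slide": [0,0,0],"angular": [0,0,-8.5],"claw": -1},
    {"slide": [0,0,0],"angular": [0,0,-8.5],"claw": -1},
    {"slide": [0,0,0],"angular": [0,0,-8.5],"claw": -1},
    {"slide": [0,0,0],"angular": [0,0,-8.5],"claw": -1},
    {"slide": [0,0,0],"angular": [0,0,-8.5],"claw": -1},
    {"slide": [0,0,0],"angular": [0,0,-1.8],"claw": -1},
    {"slide": [0,0,0],"angular": [0,0,0],"claw": -1},
  ],
)

```text
time: 2.8
ee_pos: [0.2095, -0.5085, 0.2502]
tcp_rot: [180.0, -0.0, -171.1]
wrist_force: [0.1, -0.3, 1.0]
opening: 0.0003
grasp_force: 0.0
```

```bash
python3 -c "
from h import *
to(.509,.1477,.14)"
```

```text
t 2.8 pos [ 0.2095 -0.5085  0.2502] rot [ 179.99   -0.   -171.14] q [-67.6   5.   10.1  95.1   0.  -76.5] F [ 0.1 -0.3  1. ] open 0.0003
slide mm [-397.   602.2  110.2]
```

play_rows(
  increments=[
    {"slide": [-25,38,0],"angular": [0,0,0],"claw": -1},
    {"slide": [-25,38,0],"angular": [0,0,0],"claw": -1},
    {"slide": [-25,38,0],"angular": [0,0,0],"claw": -1},
    {"slide": [-25,38,0],"angular": [0,0,0],"claw": -1},
    {"slide": [-25,38,0],"angular": [0,0,0],"claw": -1},
    {"slide": [-25,38,0],"angular": [0,0,0],"claw": -1},
    {"slide": [-25,38,0],"angular": [0,0,0],"claw": -1},
    {"slide": [-25,38,0],"angular": [0,0,0],"claw": -1},
  ],
)

```text
time: 3.6
ee_pos: [0.3616, -0.1761, 0.2505]
tcp_rot: [-180.0, 0.0, -171.3]
wrist_force: [1.0, 0.4, 0.9]
opening: 0.0002
grasp_force: 0.0
```

play_rows(
  increments=[
    {"slide": [-25,38,0],"angular": [0,0,0],"claw": -1},
    {"slide": [-25,38,0],"angular": [0,0,0],"claw": -1},
    {"slide": [-25,38,0],"angular": [0,0,0],"claw": -1},
    {"slide": [-25,38,0],"angular": [0,0,0],"claw": -1},
    {"slide": [-25,38,0],"angular": [0,0,0],"claw": -1},
    {"slide": [-25,38,0],"angular": [0,0,0],"claw": -1},
    {"slide": [-20,30,0],"angular": [0,0,0],"claw": -1},
    {"slide": [0,0,0],"angular": [0,0,0],"claw": -1},
  ],
)

```text
time: 4.4
ee_pos: [0.4913, 0.1063, 0.2493]
tcp_rot: [180.0, -0.1, -171.1]
wrist_force: [-0.4, 0.1, -0.5]
opening: -0.0001
grasp_force: 0.0
```

```bash
python3 -c "
from h import *
to(.509,.1477,.14)"
```

```text
t 4.4 pos [0.4913 0.1063 0.2493] rot [ 1.7997e+02 -5.0000e-02 -1.7107e+02] q [12.2 -1.5  3.3 94.9  0.   3.2] F [-0.4  0.1 -0.5] open -0.0001
slide mm [-23.9  38.2 109.3]
```

play_rows(
  increments=[
    {"slide": [-24,38,0],"angular": [0,0,0],"claw": -1},
    {"slide": [0,0,40],"angular": [0,0,0],"claw": -1},
    {"slide": [0,0,40],"angular": [0,0,0],"claw": -1},
    {"slide": [0,0,40],"angular": [0,0,0],"claw": -1},
    {"slide": [0,0,30],"angular": [0,0,0],"claw": -1},
    {"slide": [0,0,20],"angular": [0,0,0],"claw": -1},
    {"slide": [0,0,0],"angular": [0,0,0],"claw": -1},
  ],
)

```text
time: 5.1
ee_pos: [0.5065, 0.1431, 0.0774]
tcp_rot: [-180.0, -0.3, -171.3]
wrist_force: [-0.9, -0.5, 0.2]
opening: -0.0002
grasp_force: 0.0
```

```bash
python3 -c "
from h import *
import cv2
to(.509,.1477,.08)
cv2.imwrite('pics/s1.png',cv2.resize(bot.camera('side')[100:260,180:420,::-1],None,fx=3,fy=3))"
```

```text
t 5.1 pos [0.5065 0.1431 0.0774] rot [-179.96   -0.28 -171.32] q [ 15.8   2.3 -11.9  76.1  -0.    7.1] F [-0.9 -0.5  0.2] open -0.0002
slide mm [-3.2  4.2 -2.6]
```

View pics/s1.png

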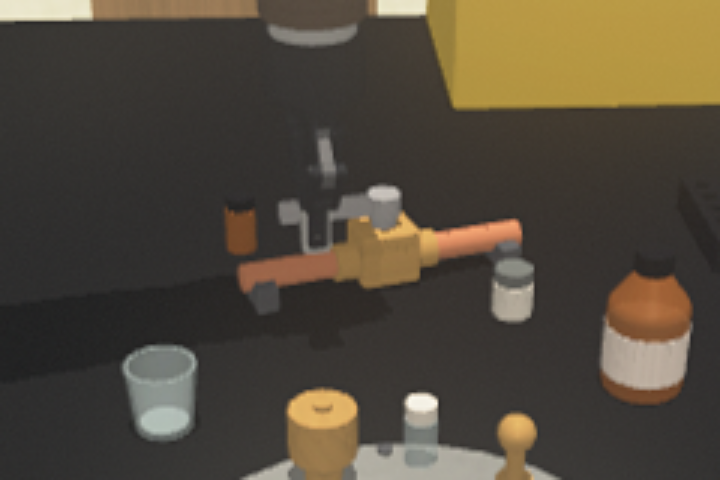

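The finger stands on the near side of the lever, about two thirds of the way out, clear of the pipe and jars. Time to approach and push.

play_rows(
  increments=[
    {"slide": [0,8,0],"angular": [0,0,0],"claw": -1},
    {"slide": [0,7,0],"angular": [0,0,0],"claw": -1},
    {"slide": [0,5,0],"angular": [0,0,0],"claw": -1},
    {"slide": [0,4,0],"angular": [0,0,0],"claw": -1},
    {"slide": [0,0,0],"angular": [0,0,0],"claw": -1},
  ],
)

```text
time: 5.65
ee_pos: [0.5047, 0.1686, 0.0806]
tcp_rot: [180.0, 0.0, -171.3]
wrist_force: [0.9, 0.0, -0.3]
opening: 0.0003
grasp_force: 0.0
```

play_rows(
  increments=[
    {"slide": [1.6,5.5,0],"angular": [0,0,5],"claw": -1},
    {"slide": [1.6,5.5,0],"angular": [0,0,5],"claw": -1},
    {"slide": [1.6,5.5,0],"angular": [0,0,5],"claw": -1},
    {"slide": [1.6,5.5,0],"angular": [0,0,5],"claw": -1},
    {"slide": [0,0,0],"angular": [0,0,0],"claw": -1},
  ],
)

```text
time: 6.15
ee_pos: [0.4976, 0.1898, 0.0802]
tcp_rot: [-180.0, -0.0, 168.7]
wrist_force: [1.0, -0.2, -0.0]
opening: 0.0001
grasp_force: 0.0
```

```bash
cat >> h.py <<'E'
def rel(px,py):
    # pivot in tool frame, mm
    to(px,py)
E
python3 -c "
from h import *
rel(.5613,.2014)"
```

```text
t 6.15 pos [0.4976 0.1898 0.0802] rot [-1.7998e+02 -2.0000e-02  1.6865e+02] q [ 20.9   2.8 -11.1  76.2  -0.   32.2] F [ 1.  -0.2 -0. ] open 0.0001
slide mm [-60.2  23.9   0. ]
```

play_rows(
  increments=[
    {"slide": [1.6,5.3,0],"angular": [0,0,5],"claw": -1},
    {"slide": [1.6,5.3,0],"angular": [0,0,5],"claw": -1},
    {"slide": [1.6,5.3,0],"angular": [0,0,5],"claw": -1},
    {"slide": [1.6,5.3,0],"angular": [0,0,5],"claw": -1},
    {"slide": [1.6,5.3,0],"angular": [0,0,5],"claw": -1},
    {"slide": [1.6,5.3,0],"angular": [0,0,5],"claw": -1},
  ],
)

```text
time: 6.75
ee_pos: [0.5015, 0.222, 0.0801]
tcp_rot: [-179.9, -0.0, 138.7]
wrist_force: [-2.6, 0.4, -0.2]
opening: 0.0002
grasp_force: 1.2
```

play_rows(
  increments=[
    {"slide": [1.6,5.3,0],"angular": [0,0,5],"claw": -1},
    {"slide": [1.6,5.3,0],"angular": [0,0,5],"claw": -1},
    {"slide": [1.6,5.3,0],"angular": [0,0,5],"claw": -1},
    {"slide": [1.6,5.3,0],"angular": [0,0,5],"claw": -1},
    {"slide": [1.6,5.3,0],"angular": [0,0,5],"claw": -1},
    {"slide": [1.6,5.3,0],"angular": [0,0,5],"claw": -1},
    {"slide": [0,0,0],"angular": [0,0,0],"claw": -1},
  ],
)

```text
time: 7.45
ee_pos: [0.5218, 0.2486, 0.0801]
tcp_rot: [-180.0, -0.0, 108.8]
wrist_force: [-0.0, -0.3, -0.6]
opening: -0.0002
grasp_force: 0.0
```

```bash
python3 -c "
from h import *
import cv2
rel(.5613,.2014)
cv2.imwrite('pics/s2.png',cv2.resize(bot.camera('side')[100:260,180:420,::-1],None,fx=3,fy=3))"
```

```text
t 7.45 pos [0.5218 0.2486 0.0801] rot [-1.7998e+02 -1.0000e-02  1.0877e+02] q [25.5  8.9 -4.4 76.7  0.  96.7] F [-0.  -0.3 -0.6] open -0.0002
slide mm [-57.4  22.2   0. ]
```

View pics/s2.png

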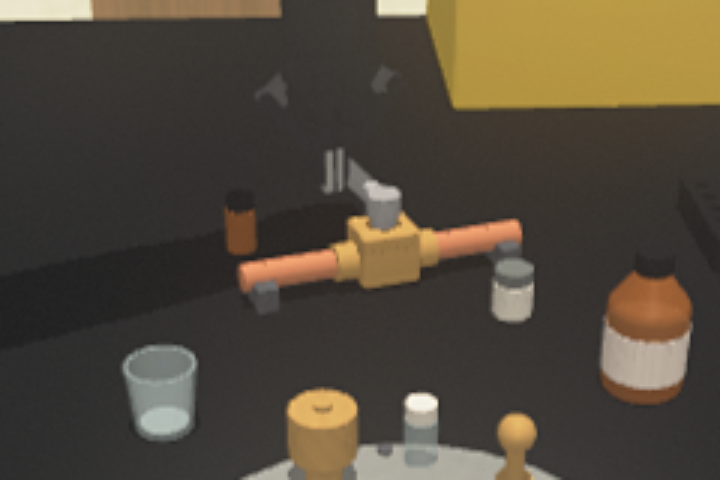

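The finger has pushed the lever nearly crosswise; its end is at crop (352,170) and the boss at (383,193). I'll nudge a little farther and check.

play_rows(
  increments=[
    {"slide": [0.5,1.2,0],"angular": [0,0,1],"claw": -1},
    {"slide": [0.5,1.2,0],"angular": [0,0,1],"claw": -1},
    {"slide": [0,0,0],"angular": [0,0,0],"claw": -1},
  ],
)

```text
time: 7.8
ee_pos: [0.5236, 0.2499, 0.0802]
tcp_rot: [-180.0, 0.0, 106.7]
wrist_force: [-1.5, -1.7, -0.0]
opening: -0.0002
grasp_force: 0.7
```

play_rows(
  increments=[
    {"slide": [0,-20,0],"angular": [0,0,0],"claw": -1},
    {"slide": [0,-15,0],"angular": [0,0,0],"claw": -1},
    {"slide": [0,0,-40],"angular": [0,0,0],"claw": -1},
    {"slide": [0,0,-50],"angular": [0,0,0],"claw": -1},
    {"slide": [0,0,-50],"angular": [0,0,0],"claw": -1},
    {"slide": [0,0,-20],"angular": [0,0,0],"claw": -1},
    {"slide": [0,0,0],"angular": [0,0,0],"claw": -1},
  ],
)

```text
time: 8.5
ee_pos: [0.4913, 0.2406, 0.2445]
tcp_rot: [179.6, -0.1, 106.7]
wrist_force: [-0.0, 0.4, -0.3]
opening: 0.0001
grasp_force: 0.0
```

```bash
python3 -c "
from h import *
import cv2
to(.5613,.2014)
cv2.imwrite('pics/t3.png',cv2.resize(bot.camera('top')[140:290,160:480,::-1],None,fx=2.5,fy=2.5,interpolation=cv2.INTER_CUBIC))"
```

```text
t 8.5 pos [0.4913 0.2406 0.2445] rot [ 1.7961e+02 -7.0000e-02  1.0673e+02] q [26.1  4.1  8.4 94.   0.  99.4] F [-0.   0.4 -0.3] open 0.0001
slide mm [-57.7  55.7   0. ]
```

View pics/t3.png

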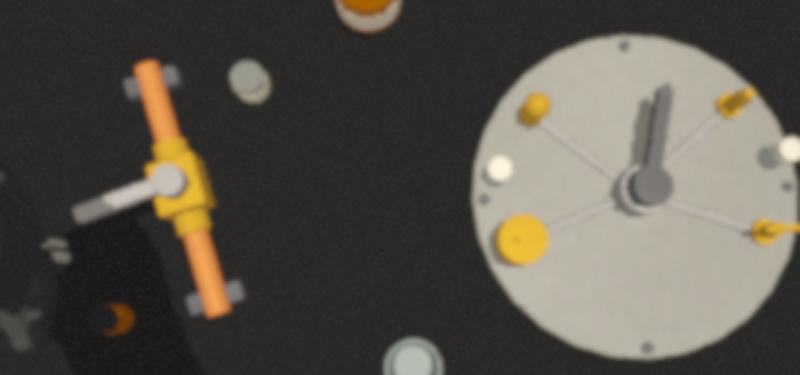

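The lever now runs from the boss at (169,180) to (77,214), crosswise to the pipe, and the jars are undisturbed. I'll compute its angle and turn the tool for the selector.

play_rows(
  increments=[
    {"slide": [0,0,0],"angular": [0,0,-8.5],"claw": -1},
    {"slide": [0,0,0],"angular": [0,0,-8.5],"claw": -1},
    {"slide": [0,0,0],"angular": [0,0,-8.5],"claw": -1},
    {"slide": [0,0,0],"angular": [0,0,-8.5],"claw": -1},
    {"slide": [0,0,0],"angular": [0,0,-8.5],"claw": -1},
    {"slide": [0,0,0],"angular": [0,0,-8.5],"claw": -1},
    {"slide": [0,0,0],"angular": [0,0,-8.5],"claw": -1},
    {"slide": [0,0,0],"angular": [0,0,-0.9],"claw": -1},
  ],
)

```text
time: 9.35
ee_pos: [0.4897, 0.2399, 0.2386]
tcp_rot: [-179.9, -0.1, 167.3]
wrist_force: [0.2, 0.0, -0.9]
opening: 0.0002
grasp_force: 0.0
```

```bash
python3 -c "
from h import *
a=ray('top',227.6,212,.078);b=ray('top',190.8,225.6,.076);d=b-a
g=np.degrees(np.arctan2(d[1],d[0]));print(a,b,np.hypot(*d),g,'cock',np.radians(195.8-g))
to(.594,-.266,.08)"
```

```text
[0.56123622 0.19971106] [0.53423658 0.27840946] 0.08320108058611493 108.93593182296668 cock 1.5160639913660603
t 9.35 pos [0.4897 0.2399 0.2386] rot [-1.7992e+02 -1.0000e-01  1.6727e+02] q [26.1  4.2  8.  93.9  0.  38.8] F [ 0.2  0.  -0.9] open 0.0002
slide mm [-213.2 -470.5  158.6]
```

play_rows(
  increments=[
    {"slide": [-19,-42,0],"angular": [0,0,0],"claw": -1},
    {"slide": [-19,-42,0],"angular": [0,0,0],"claw": -1},
    {"slide": [-19,-42,0],"angular": [0,0,0],"claw": -1},
    {"slide": [-19,-42,0],"angular": [0,0,0],"claw": -1},
    {"slide": [-19,-42,0],"angular": [0,0,0],"claw": -1},
    {"slide": [-19,-42,0],"angular": [0,0,0],"claw": -1},
    {"slide": [-19,-42,0],"angular": [0,0,0],"claw": -1},
    {"slide": [-19,-42,0],"angular": [0,0,0],"claw": -1},
  ],
)

```text
time: 10.15
ee_pos: [0.563, -0.1233, 0.2393]
tcp_rot: [180.0, -0.1, 166.9]
wrist_force: [0.2, 0.2, 0.8]
opening: -0.0005
grasp_force: 0.0
```

play_rows(
  increments=[
    {"slide": [-19,-42,0],"angular": [0,0,0],"claw": -1},
    {"slide": [-19,-42,0],"angular": [0,0,0],"claw": -1},
    {"slide": [-19,-42,0],"angular": [0,0,0],"claw": -1},
    {"slide": [0,0,0],"angular": [0,0,0],"claw": -1},
    {"slide": [0,0,0],"angular": [0,0,0],"claw": -1},
  ],
)

```text
time: 10.65
ee_pos: [0.5903, -0.2579, 0.2385]
tcp_rot: [180.0, -0.1, 166.8]
wrist_force: [0.4, -0.0, 0.8]
opening: 0.0003
grasp_force: 0.0
```

```bash
python3 -c "
from h import *
to(.594,-.266,.08)"
```

```text
t 10.65 pos [ 0.5903 -0.2579  0.2385] rot [ 1.7996e+02 -1.4000e-01  1.6681e+02] q [-23.6  18.5  24.5  96.2   0.  -10.4] F [ 0.4 -0.   0.8] open 0.0003
slide mm [ -5.5  -7.  158.5]
```

play_rows(
  increments=[
    {"slide": [-5,-8,0],"angular": [0,0,0],"claw": -1},
    {"slide": [0,0,40],"angular": [0,0,0],"claw": -1},
    {"slide": [0,0,40],"angular": [0,0,0],"claw": -1},
    {"slide": [0,0,40],"angular": [0,0,0],"claw": -1},
    {"slide": [0,0,25],"angular": [0,0,0],"claw": -1},
    {"slide": [0,0,13],"angular": [0,0,0],"claw": -1},
    {"slide": [0,0,0],"angular": [0,0,0],"claw": -1},
    {"slide": [0,0,0],"angular": [0,0,0],"claw": -1},
  ],
)

```text
time: 11.45
ee_pos: [0.5944, -0.2657, 0.0839]
tcp_rot: [-180.0, 0.1, 167.1]
wrist_force: [0.3, -0.1, 0.1]
opening: 0.0003
grasp_force: 0.0
```

```bash
python3 -c "
from h import *
import cv2
to(.5446,-.2136)
cv2.imwrite('pics/s4.png',cv2.resize(bot.camera('side')[180:380,200:440,::-1],None,fx=3,fy=3))"
```

```text
t 11.45 pos [ 0.5944 -0.2657  0.0839] rot [-1.7998e+02  1.0000e-01  1.6711e+02] q [-24.1  18.6   7.6  78.9   0.  -11.2] F [ 0.3 -0.1  0.1] open 0.0003
slide mm [60.1 39.7  0. ]
```

View pics/s4.png

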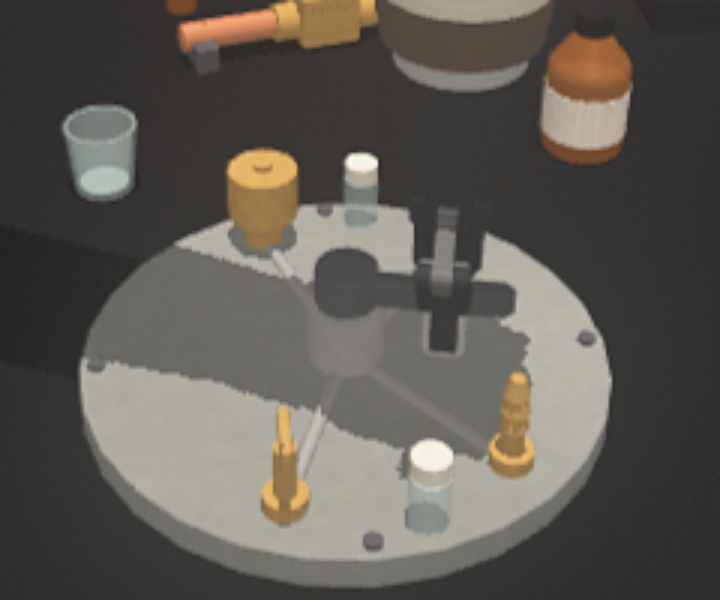

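The finger is on the clockwise side of the arm, about two thirds of the way out, clear of all outlets and vials. Next it goes down 4 mm, makes contact and pushes anticlockwise.

play_rows(
  increments=[
    {"slide": [0,6,2],"angular": [0,0,0],"claw": -1},
    {"slide": [0,5,2],"angular": [0,0,0],"claw": -1},
    {"slide": [0,4,0],"angular": [0,0,0],"claw": -1},
    {"slide": [0,3,0],"angular": [0,0,0],"claw": -1},
    {"slide": [0,0,0],"angular": [0,0,0],"claw": -1},
  ],
)

```text
time: 12.0
ee_pos: [0.5979, -0.2478, 0.0784]
tcp_rot: [180.0, 0.0, 167.1]
wrist_force: [0.3, 0.0, 0.4]
opening: 0.0001
grasp_force: 0.0
```

play_rows(
  increments=[
    {"slide": [-1.6,5.3,0],"angular": [0,0,-5],"claw": -1},
    {"slide": [-1.6,5.3,0],"angular": [0,0,-5],"claw": -1},
    {"slide": [-1.6,5.3,0],"angular": [0,0,-5],"claw": -1},
    {"slide": [-1.6,5.3,0],"angular": [0,0,-5],"claw": -1},
    {"slide": [-1.6,5.3,0],"angular": [0,0,-5],"claw": -1},
    {"slide": [-1.6,5.3,0],"angular": [0,0,-5],"claw": -1},
    {"slide": [0,0,0],"angular": [0,0,0],"claw": -1},
  ],
)

```text
time: 12.7
ee_pos: [0.6075, -0.2168, 0.0784]
tcp_rot: [-180.0, 0.0, -162.8]
wrist_force: [-0.6, -0.4, -0.5]
opening: 0.0003
grasp_force: 0.0
```

```bash
python3 -c "
from h import *
to(.5446,-.2136)"
```

```text
t 12.7 pos [ 0.6075 -0.2168  0.0784] rot [-179.98    0.   -162.82] q [-19.6  18.    6.2  78.2  -0.  -36.8] F [-0.6 -0.4 -0.5] open 0.0003
slide mm [59.2 21.6  0. ]
```

Tracking well, at 59 mm radius. I'll carry on to a tool yaw of about -73.

play_rows(
  increments=[
    {"slide": [-1.6,5.3,0],"angular": [0,0,-5],"claw": -1},
    {"slide": [-1.6,5.3,0],"angular": [0,0,-5],"claw": -1},
    {"slide": [-1.6,5.3,0],"angular": [0,0,-5],"claw": -1},
    {"slide": [-1.6,5.3,0],"angular": [0,0,-5],"claw": -1},
    {"slide": [-1.6,5.3,0],"angular": [0,0,-5],"claw": -1},
    {"slide": [-1.6,5.3,0],"angular": [0,0,-5],"claw": -1},
    {"slide": [-1.6,5.3,0],"angular": [0,0,-5],"claw": -1},
    {"slide": [-1.6,5.3,0],"angular": [0,0,-5],"claw": -1},
  ],
)

```text
time: 13.5
ee_pos: [0.5943, -0.1761, 0.0785]
tcp_rot: [-179.9, -0.0, -122.9]
wrist_force: [1.1, -3.2, -0.1]
opening: 0.0002
grasp_force: 1.3
```

play_rows(
  increments=[
    {"slide": [-1.6,5.3,0],"angular": [0,0,-5],"claw": -1},
    {"slide": [-1.6,5.3,0],"angular": [0,0,-5],"claw": -1},
    {"slide": [-1.6,5.3,0],"angular": [0,0,-5],"claw": -1},
    {"slide": [-1.6,5.3,0],"angular": [0,0,-5],"claw": -1},
    {"slide": [-1.6,5.3,0],"angular": [0,0,-5],"claw": -1},
    {"slide": [-1.6,5.3,0],"angular": [0,0,-5],"claw": -1},
    {"slide": [-1.6,5.3,0],"angular": [0,0,-5],"claw": -1},
    {"slide": [0,0,0],"angular": [0,0,0],"claw": -1},
  ],
)

```text
time: 14.3
ee_pos: [0.5627, -0.154, 0.0786]
tcp_rot: [-180.0, -0.0, -88.0]
wrist_force: [1.3, 0.8, -0.1]
opening: 0.0003
grasp_force: 0.0
```

```bash
python3 -c "
from h import *
to(.5446,-.2136)
import cv2
cv2.imwrite('pics/s5.png',cv2.resize(bot.camera('side')[180:380,200:440,::-1],None,fx=3,fy=3))"
```

```text
t 14.3 pos [ 0.5627 -0.154   0.0786] rot [-179.97   -0.    -87.98] q [ -15.3    9.6   -3.8   76.5    0.  -107.3] F [ 1.3  0.8 -0.1] open 0.0003
slide mm [58.9 20.2  0. ]
```

View pics/s5.png

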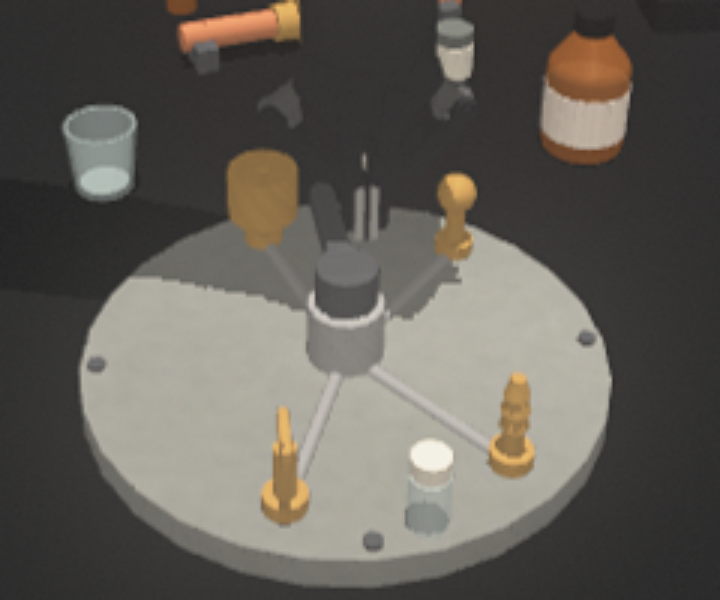

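The arm is just past the ball and the hidden vial, pointing at about 93°. The remaining turn to the drum is about 17.5°.

play_rows(
  increments=[
    {"slide": [-1.6,5.3,0],"angular": [0,0,-5],"claw": -1},
    {"slide": [-1.6,5.3,0],"angular": [0,0,-5],"claw": -1},
    {"slide": [-1.6,5.3,0],"angular": [0,0,-5],"claw": -1},
    {"slide": [-0.8,2.6,0],"angular": [0,0,-2.5],"claw": -1},
    {"slide": [0,0,0],"angular": [0,0,0],"claw": -1},
    {"slide": [0,0,0],"angular": [0,0,0],"claw": -1},
  ],
)

```text
time: 14.95
ee_pos: [0.5439, -0.1512, 0.0783]
tcp_rot: [-180.0, 0.0, -70.6]
wrist_force: [0.2, -0.3, 0.2]
opening: 0.0
grasp_force: 0.3
```

play_rows(
  increments=[
    {"slide": [0,-8,0],"angular": [0,0,0],"claw": -1},
    {"slide": [0,-4,0],"angular": [0,0,0],"claw": -1},
    {"slide": [0,0,-40],"angular": [0,0,0],"claw": -1},
    {"slide": [0,0,-50],"angular": [0,0,0],"claw": -1},
    {"slide": [0,0,-50],"angular": [0,0,0],"claw": -1},
    {"slide": [0,0,-20],"angular": [0,0,0],"claw": -1},
    {"slide": [40,0,0],"angular": [0,0,0],"claw": -1},
    {"slide": [40,0,0],"angular": [0,0,0],"claw": -1},
  ],
)

```text
time: 15.75
ee_pos: [0.5831, -0.2226, 0.2398]
tcp_rot: [-179.9, -0.1, -70.3]
wrist_force: [0.6, -0.1, 0.4]
opening: 0.0003
grasp_force: 0.0
```

play_rows(
  increments=[
    {"slide": [48,0,0],"angular": [0,0,0],"claw": -1},
    {"slide": [48,0,0],"angular": [0,0,0],"claw": -1},
    {"slide": [48,0,0],"angular": [0,0,0],"claw": -1},
    {"slide": [48,0,0],"angular": [0,0,0],"claw": -1},
    {"slide": [0,0,0],"angular": [0,0,0],"claw": -1},
    {"slide": [0,0,0],"angular": [0,0,0],"claw": -1},
  ],
)

```text
time: 16.35
ee_pos: [0.6451, -0.3983, 0.2355]
tcp_rot: [179.9, 0.2, -70.5]
wrist_force: [0.3, 0.2, 0.2]
opening: -0.0001
grasp_force: 0.0
```

```bash
python3 -c "
from h import *
to(.5446,-.2136)
import cv2
cv2.imwrite('pics/t6.png',cv2.resize(bot.camera('top')[140:290,160:480,::-1],None,fx=2.5,fy=2.5,interpolation=cv2.INTER_CUBIC))"
```

```text
t 16.35 pos [ 0.6451 -0.3983  0.2355] rot [ 1.7988e+02  1.7000e-01 -7.0510e+01] q [ -31.7   39.1   52.9  104.1    0.  -141.2] F [0.3 0.2 0.2] open -0.0001
slide mm [-207.7   33.1    0. ]
```

View pics/t6.png

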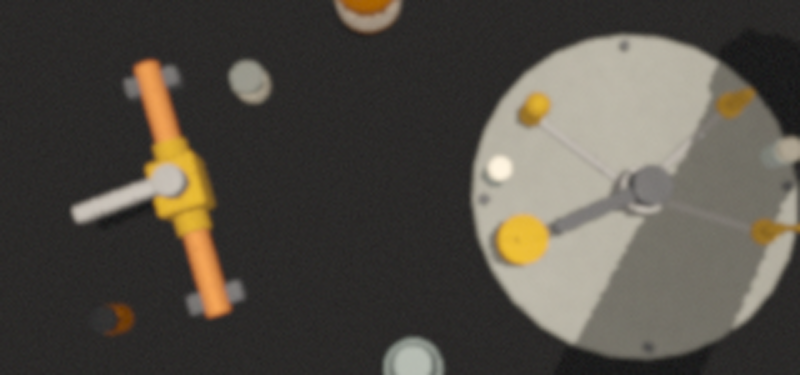

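The arm runs from the hub at (652,186) to (552,231), straight at the drum at (522,240) to within about 2°. The cock's lever is still crosswise, nothing loose has moved, and the robot is clear, so I'm handing it in.

```bash
python3 -c "
from workcell import bot
print(bot.job_done())"
```

```text
the job is handed in; nothing more can be done
None
```

The gas cock is shut (lever measured at about 1.52 rad), the selector arm points at the drum filter to within about 2°, the loose things look undisturbed, and the job was handed in at about 16 s; no verdict was returned.

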